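# Find the clear gap of a plaster gang mould with a sprung feeler

## Robot

A 7-joint arm with a two-finger parallel gripper is mounted at the origin on the work surface. World frame = base frame: x ahead of the robot, y to its left, z up, the work surface at z = 0. Lengths are in m, angles in degrees, forces in N, time in s.
With the tool pointing down it reaches from about 0.425 to 0.875 m from the base axis. Payload 4.7 kg.
Tool frame: the origin (TCP) lies at the very end of the fingers, on their centre line; the grasp point (between the pads) lies env.tcp_to_grasp behind it (env.tcp_to_grasp is the distance from the TCP to the grasp point, in m); z points along the fingers, x is the direction in which the jaws open and shut, and the axes are right-handed (so a half turn about z gives the same grasp; the last joint's range is limited). The gripper opens to 87 mm and grips with 3 to 60 N. Pads are 19 mm wide; open, the fingers measure 117 mm over their backs; the gripper's body (75 mm by 190 mm) begins 51 mm behind the grasp point.
Start: joints at [68.531, 18.392, -4.016, 83.108, 1.295, 78.541, -3.26], TCP at [0.246, -0.602, 0.223] pointing down, gripper open.
Joint ranges: [-163.93, 163.93], [-17.29, 119.83], [-79.2, 71.16], [3.27, 140.29], [-89.18, 269.18], [5.43, 117.66], [-154.24, 154.24]. Speed limits (degrees/s): [147.25, 147.25, 180, 180, 180, 180, 180].

## Interface

Orientations are given as [roll, pitch, yaw] about the fixed x, y, z axes, in that order (R = Rz(yaw) Ry(pitch) Rx(roll)).
In Python, from cell import env gives the robot as it stands. The module is installed in compiled form; this text tells all that it offers.
- The arm moves only by the tool send_rows, never from a script. Its argument "steps" is a list of rows, each a list of 3 entries, a list of its own where there are three numbers: the shift along the tool's x, y, z in m, then the turn, a rotation vector about the tool's x, y, z in rad, then the finger opening in m, from 0 to 0.087. A call has exactly 5 rows; each row is the pose to reach, as a shift and turn from the pose commanded when the call began, along the tool's axes at that moment; what a row does not reach only later rows make up. A row lasts 1/12 s, in which the tool goes at most 41.7 mm and 7.16 degrees, less where a joint would pass 70% of its speed; a pose out of reach is approached as far as the arm can. A call with a gripper value outside its range is refused whole. The fingers move at their own pace and stop on an object; "grip_force" is the grip in N (left out, the last holds). Time passes only in rows, so rows that repeat a pose let the fingers close, or fill a call up. It gives the time, the measured TCP pose, the force and the opening at its end, in the units of the state.
- env.get_obs(): the state, without advancing time (a new reading comes with each control period).
- env.read_camera(name): name is "scene" or "top" or "wrist"; returns a dict with "pixels" (420x560x3 uint8, red, green, blue), "fx", "fy", "cx", "cy" (pixels), "k1" (the pictures are not rectified: a ray, as slopes to the right and down, at radius r is drawn at 1 + k1 r^2 times it, then the intrinsics apply), "position" and "rotation" of the camera in the world. Camera axes: x right, y up, looking along -z (the intrinsics and any distortion apply to the point x, -y, -z); pixel columns grow to the right and rows downward; lengths in m; the calibration is good to about 2 mm. A picture is of the moment at which its call begins. There is no depth.
- env.sign_off(): hands the job in, once; it reports no verdict.
The state is a dict: "time_s": time; "qpos": joint angles; "joint_velocities": joint speeds; "effort": joint torques, N m; "tool_pos": TCP position; "tool_rot": TCP orientation; "force": force on the tool from outside, world axes, zero at the start; "wrist_torque": the same for the moment, N m; "grip_width": finger opening in m.
Only numpy, scipy, OpenCV 4.12 (cv2) and the standard library are available. Lean on these libraries where they do the work, as an engineer would, in place of code of your own. Each camera call takes 0.05 s, during which the arm holds its last target.

## Task

Take the sprung gap gauge by its handle out of its stand and test all three gaps of the plaster mould in turn, from the right-hand one (nearest the stand) to the left: slide the blade down into each until it stops, and press until the spring clearly gives, but never bottom the spring. Exactly one gap takes the blade right up to its shoulder, in the others it jams part way; leave the gauge standing, released, fully home in that one gap, and do not disturb the other things on the board.

Things in the scene. Friction and masses are not known exactly. Their poses are not given: they have to be found in the camera images.
- gauge: sprung gap gauge, standing upright in its stand; 160 g (may vary) plus a 50 g handle. Origin: centre of the lower end of the blade; z up along the gauge, x along the blade's width, y along its thickness. Steel blade 24 mm wide, 4 mm thick, 45 mm long (z 0 to 45 mm); shoulder plate 40 x 16 x 6 mm (z 45 to 51 mm), which cannot enter a gap; then a thin rod with a coil spring that carries the handle
- blade_tip (a point): centre of the lower end of the blade (the gauge's origin)
- handle_mid (a point): centre of the wooden handle, 90 mm above the blade's lower end when the spring is relaxed. Handle 28 mm along the gauge's x, 20 mm along its y, 50 mm tall (z 65 to 115 mm)
- gauge_handle (a joint): how far the handle is pushed down along the gauge against its spring, 0 (relaxed) to 0.012 m (bottomed). It starts to give at 2 N and takes 1.5 N more for each mm: about 6.5 N at 3 mm, 17 N at 10 mm. 3 mm or more counts as clearly giving; more than 10 mm counts as bottoming
- stand: fixed dark wooden tool stand, foot 80 x 80 mm, block 70 x 60 mm, 55 mm high; the gauge's blade hangs in its slot (31 mm along x, 7.5 mm along y) and the gauge's shoulder rests on its top. Origin: centre of the underside, z up; lies to the right of the mould. The gauge's axes start parallel to the stand's
- mould: fixed white plaster gang mould in a wooden cradle with steel tie rods; 110 mm along its x, 250 mm along its y over the rods' ends, 60 mm high. Origin: centre of the underside, z up, y along the row of gaps towards the left. Three gaps open in its top at y = -50, 0 and +50 mm
- gap_1 (a point): centre of the mouth of the first (right-hand, nearest the stand) gap, level with the mould's top. The gap is 5.6 mm wide along the mould's y and 30 mm long along its x, with a 1 mm chamfer; it is at least 50 mm deep if clear, otherwise it narrows to about 2 mm at an unknown depth of more than 10 mm and less than 30 mm. Which one is clear changes from time to time and can be neither seen nor read: it has to be felt
- gap_2 (a point): centre of the mouth of the second (middle) gap, level with the mould's top. The gap is 5.6 mm wide along the mould's y and 30 mm long along its x, with a 1 mm chamfer; it is at least 50 mm deep if clear, otherwise it narrows to about 2 mm at an unknown depth of more than 10 mm and less than 30 mm. Which one is clear changes from time to time and can be neither seen nor read: it has to be felt
- gap_3 (a point): centre of the mouth of the third (left-hand) gap, level with the mould's top. The gap is 5.6 mm wide along the mould's y and 30 mm long along its x, with a 1 mm chamfer; it is at least 50 mm deep if clear, otherwise it narrows to about 2 mm at an unknown depth of more than 10 mm and less than 30 mm. Which one is clear changes from time to time and can be neither seen nor read: it has to be felt
- head_large: flesh-coloured modelled clay head, a dome 60 mm across and 35 mm high; origin centre of its underside; bystander
- head_mid: the same, 48 mm across, 28 mm high; bystander
- head_small: the same, 40 mm across, 23 mm high; bystander
- spatula: modelling spatula, 170 mm long, lying on the board; bystander
- brush: brush, 160 mm long, lying on the board; bystander
- jar: lidded clear jar, 56 mm across, 60 mm high; bystander

How it is judged (in metres and radians):
On the way, in this order (a step that is already met when the one before it is completed fails the run):
1. the blade is in the right-hand gap (tip at least 8 mm below the mould's top) and pressed until the handle's spring has given 3 mm (horizontal distance between blade_tip and gap_1 below 0.007 m and z of blade_tip in the frame of mould below 0.052 m and value of joint gauge_handle above 0.003 m), for 0.1 s.
2. the blade is in the middle gap (tip at least 8 mm below the mould's top) and pressed until the handle's spring has given 3 mm (horizontal distance between blade_tip and gap_2 below 0.007 m and z of blade_tip in the frame of mould below 0.052 m and value of joint gauge_handle above 0.003 m), for 0.1 s.
3. the blade is in the left-hand gap (tip at least 8 mm below the mould's top) and pressed until the handle's spring has given 3 mm (horizontal distance between blade_tip and gap_3 below 0.007 m and z of blade_tip in the frame of mould below 0.052 m and value of joint gauge_handle above 0.003 m), for 0.1 s.
At the end, for the whole second after the job is handed in: The gauge stands released and at rest, upright within 0.1 rad, in the gap that takes it: its shoulder within 2.5 mm of the mould's top, its spring relaxed (under 2 mm) (((horizontal distance between blade_tip and gap_1 below 0.005 m and z of blade_tip in the frame of mould below 0.0175 m) or (horizontal distance between blade_tip and gap_2 below 0.005 m and z of blade_tip in the frame of mould below 0.0175 m) or (horizontal distance between blade_tip and gap_3 below 0.005 m and z of blade_tip in the frame of mould below 0.0175 m)) and angle between gauge's own z axis and vertical below 0.1 rad and value of joint gauge_handle below 0.002 m and linear speed of gauge below 0.02 m/s); the robot touches nothing.
It fails at once if the gauge's spring is bottomed (handle pushed down more than 10 mm) (value of joint gauge_handle above 0.01 m).
It fails at once if another thing on the board is moved by more than 20 mm (distance of any of head_large, head_mid, head_small, spatula, brush, jar from where it was at the start of the episode above 0.02 m).
It also fails if it takes over 61 s, if anything falls off the work surface, if the arm or the gripper's body presses on something with over 40 N, if the wrist force passes 120 N, or if a joint passes its speed limit or range.

## Working session

There is one attempt and no reset: what is moved stays moved. The work goes in short steps, Python scripts to look and compute and a tool call to move; the robot and the scene stay as the last step left them, time stands still between calls to the robot, and variables do not carry over. Pictures are saved under pics/ and viewed, and the job is handed in when it is done.

Besides the shell and the picture viewer there is one more tool, called after "Emit:" by a JSON object that holds its "method" and its "body". send_rows: Moves the arm, as the interface text tells. Its arguments: {"type":"object","properties":{"steps":{"type":"array"},"grip_force":{"type":"number"}},"required":["steps"]}

```bash
mkdir -p pics
python3 - <<'E'
from cell import env
import cv2,json
o=env.get_obs()
print({k:o[k] for k in o}, env.tcp_to_grasp)
import numpy as np
for n in ("scene","top","wrist"):
    c=env.read_camera(n)
    cv2.imwrite(f"pics/{n}0.png",c["pixels"][:,:,::-1])
    print(n,{k:np.round(c[k],4).tolist() for k in c if k!="pixels"})
E
```

```text
{'time_s': 0.0, 'qpos': array([68.53208482, 18.44180463, -4.01725618, 83.17699209,  1.29540338,
       78.54151359, -3.25987195]), 'joint_velocities': array([ 0.02219983,  0.00741319,  0.09091423, -0.02640722,  0.08903132,
        0.04624384,  0.10217545]), 'effort': array([-8.13379120e-04, -4.91292214e+01, -4.04678872e-01, -3.12529600e+01,
       -6.41090423e-02,  4.36675921e-02,  1.73954695e-04]), 'tool_pos': array([ 0.24614022, -0.60096904,  0.22141235]), 'tool_rot': array([ 1.79994276e+02,  1.15031729e-01, -6.77204492e+01]), 'force': array([ 0.75200073,  0.7969342 , -0.57972381]), 'wrist_torque': array([ 0.00248679, -0.02604404, -0.02552254]), 'grip_width': 0.08675267824833059} 0.0187
scene {'fx': 402.9501, 'fy': 402.9501, 'cx': 270.6142, 'cy': 211.4384, 'k1': 0.0155, 'position': [0.9491, -0.1787, 0.7727], 'rotation': [34.1261, 0.3163, 57.9756]}
top {'fx': 546.5115, 'fy': 546.5115, 'cx': 269.7797, 'cy': 205.4531, 'k1': 0.0252, 'position': [0.3771, 0.056, 1.3582], 'rotation': [7.3309, -0.652, -89.6215]}
wrist {'fx': 329.3301, 'fy': 329.3301, 'cx': 278.2008, 'cy': 209.6857, 'k1': -0.0793, 'position': [0.3141, -0.5742, 0.3825], 'rotation': [-15.1653, 0.11, -67.6863]}
```

View pics/scene0.png

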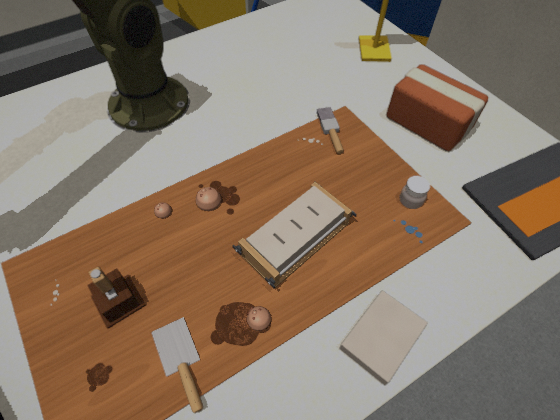

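View pics/top0.png

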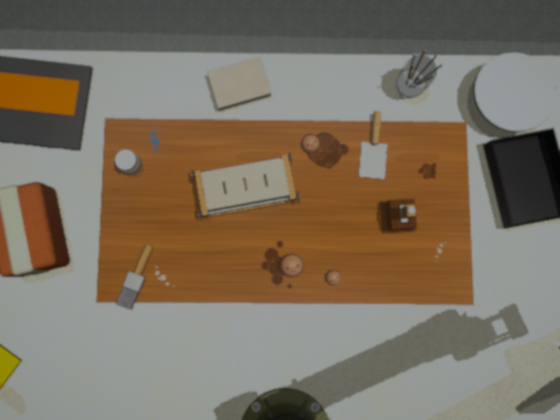

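View pics/wrist0.png

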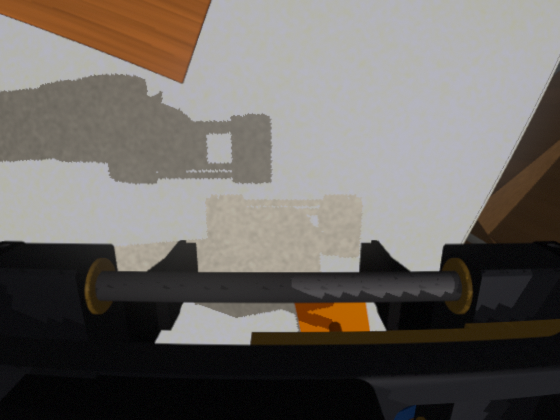

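```bash
cat > h.py <<'E'
import numpy as np, cv2
from scipy.spatial.transform import Rotation as R
from scipy.optimize import least_squares
def Rm(r): return R.from_euler('xyz',r,degrees=True).as_matrix()
def ray(c,u,v):
    a=(u-c["cx"])/c["fx"]; b=(v-c["cy"])/c["fy"]
    x,y=a,b
    for _ in range(20):
        f=1+c["k1"]*(x*x+y*y); x,y=a/f,b/f
    d=Rm(c["rotation"])@np.array([x,-y,-1.]); return np.array(c["position"]),d/np.linalg.norm(d)
def proj(c,P):
    p=(np.atleast_2d(P)-np.array(c["position"]))@Rm(c["rotation"])
    x=p[:,0]/-p[:,2]; y=-p[:,1]/-p[:,2]; f=1+c["k1"]*(x*x+y*y)
    return np.c_[c["cx"]+c["fx"]*x*f, c["cy"]+c["fy"]*y*f]
def atz(c,u,v,z):
    o,d=ray(c,u,v); return o+d*(z-o[2])/d[2]
def tri(obs):
    A=0;b=0;L=[]
    for c,u,v in obs:
        o,d=ray(c,u,v); M=np.eye(3)-np.outer(d,d); A=A+M; b=b+M@o; L.append((o,d))
    p=np.linalg.solve(A,b)
    return p,[float(np.linalg.norm(np.cross(p-o,d))) for o,d in L]
def save(c,name):
    cv2.imwrite(f"pics/{name}.png",c["pixels"][:,:,::-1])
    np.save(f"pics/{name}.npy",{k:c[k] for k in c},allow_pickle=True)
def load(name): return np.load(f"pics/{name}.npy",allow_pickle=True).item()
def crop(c,name,u0,v0,w,h,s):
    im=c["pixels"][v0:v0+h,u0:u0+w,::-1]
    im=cv2.resize(im,None,fx=s,fy=s,interpolation=cv2.INTER_CUBIC)
    step=10
    for u in range((u0//step+1)*step,u0+w,step):
        cv2.line(im,((u-u0)*s,0),((u-u0)*s,4 if u%50 else 12),(0,255,0),1)
        if u%20==0: cv2.putText(im,str(u),((u-u0)*s,18),0,.35,(0,255,0),1)
    for v in range((v0//step+1)*step,v0+h,step):
        cv2.line(im,(0,(v-v0)*s),(4,(v-v0)*s),(0,255,0),1)
        if v%20==0: cv2.putText(im,str(v),(6,(v-v0)*s+4),0,.35,(0,255,0),1)
    cv2.imwrite(f"pics/{name}.png",im)
E
python3 - <<'E'
from cell import env
from h import *
for n in ("scene","top"):
    c=env.read_camera(n); save(c,n+"1")
s=load("scene1");t=load("top1")
crop(s,"sc_mould",230,175,130,115,6)
crop(t,"tp_mould",185,145,120,80,6)
crop(s,"sc_stand",80,255,75,75,8)
crop(t,"tp_stand",370,185,60,60,9)
E
```

```text
(no output)
```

View pics/sc_mould.png

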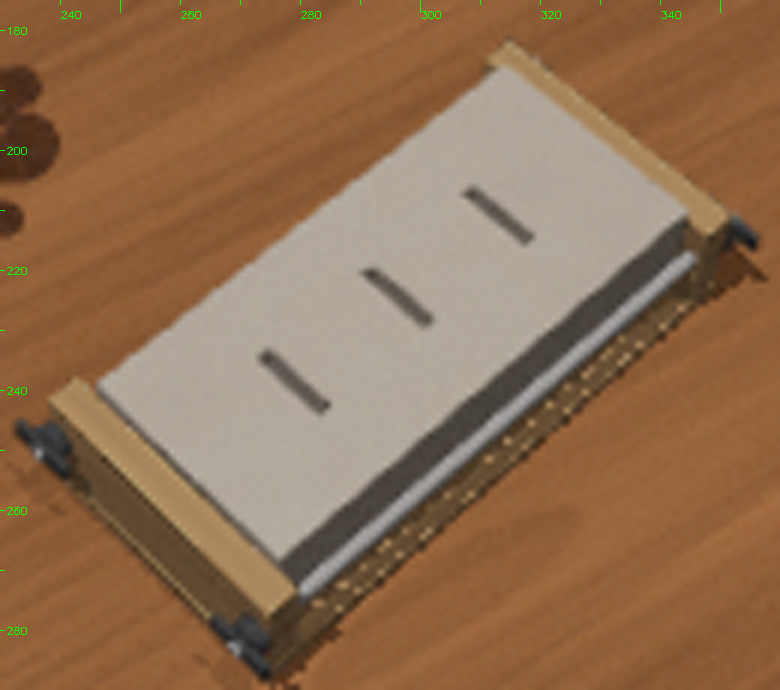

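View pics/tp_mould.png

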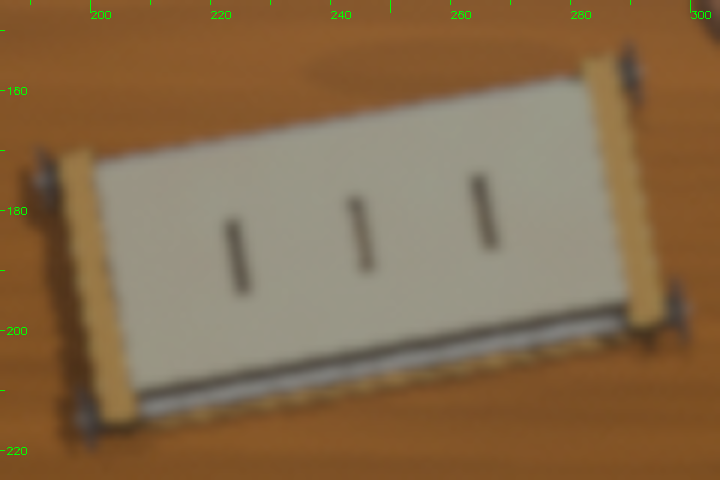

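View pics/sc_stand.png

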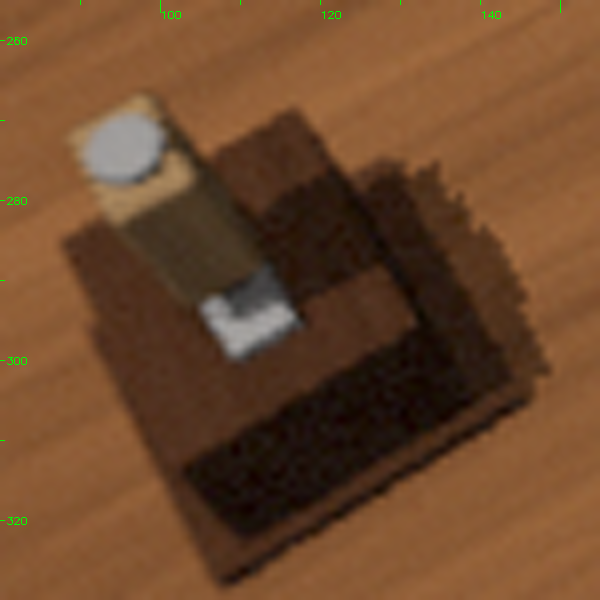

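View pics/tp_stand.png

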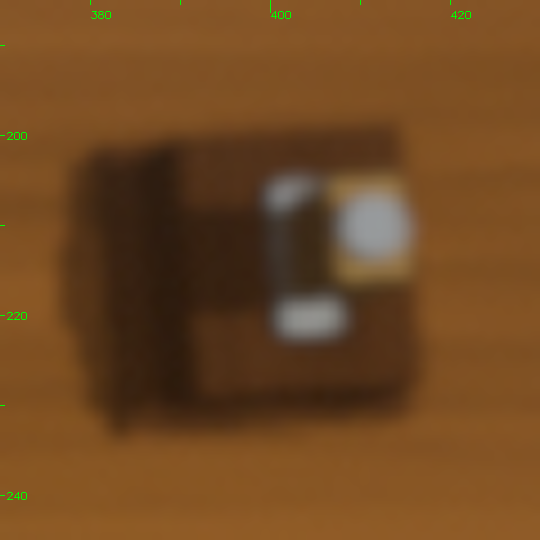

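Run:
```python
from h import *
s=load("scene1");t=load("top1")
P={'g1':((279.1,238.7),(265.7,180.3)),'g2':((296.5,224.5),(245.2,184.1)),'g3':((313.3,210.8),(224.7,187.8)),
'disc':((95.4,273.4),(411.7,210)),
'blkFL':((87+0.9,285.2),(414.5,199.5)),'blk_farR':((116.5,268.5),(414.5,231))}
for k,(a,b) in P.items(): 
    p,e=tri([(s,*a),(t,*b)]); print(k,p.round(4),np.round(e,4))
for c,a,b in ((s,(274.3,234.3),(283.8,243.2)),(s,(291.7,220.3),(301.3,228.7)),(s,(308.3,206.7),(318.3,215)),
   (t,(264.7,174.3),(266.7,186.3)),(t,(244.2,178),(246.3,190.2)),(t,(223.7,181.8),(225.7,193.8))):
    A=atz(c,*a,.06);B=atz(c,*b,.06);d=A-B; print(A.round(4),B.round(4),((A+B)/2).round(4),np.linalg.norm(d).round(4),np.degrees(np.arctan2(d[1],d[0])).round(1))
# stand top corners at z .055 in top & scene
for c,pts in ((t,[(391,200),(414.5,199.5),(415.5,229),(391.5,230)]),(s,[(87.9,285.2),(116.5,268.5),(132,295.5),(102.5,313.5)])):
    for p in pts: print(atz(c,*p,.055).round(4))
# shoulder corners
for p in [(105,294),(109.5,300),(117,295.5)]: print('sh',atz(s,*p,.061).round(4))
```

```text
g1 [0.6049 0.0525 0.0622] [0.0001 0.0001]
g2 [0.5953 0.1017 0.0618] [0. 0.]
g3 [0.5859 0.1509 0.0623] [0.0002 0.0002]
disc [ 0.5272 -0.2781  0.1324] [0. 0.]
blkFL [ 0.5494 -0.2884  0.1417] [0.0058 0.0058]
blk_farR [ 0.4898 -0.2743  0.0727] [0.0251 0.0251]
[0.5897 0.0504 0.06  ] [0.6177 0.0555 0.06  ] [0.6037 0.053  0.06  ] 0.0285 -169.7
[0.5803 0.0997 0.06  ] [0.6082 0.105  0.06  ] [0.5942 0.1024 0.06  ] 0.0284 -169.2
[0.5703 0.1493 0.06  ] [0.5992 0.1549 0.06  ] [0.5848 0.1521 0.06  ] 0.0294 -169.0
[0.6199 0.055  0.06  ] [0.5906 0.05   0.06  ] [0.6053 0.0525 0.06  ] 0.0297 9.8
[0.6104 0.1043 0.06  ] [0.5807 0.0989 0.06  ] [0.5956 0.1016 0.06  ] 0.0302 10.3
[0.6007 0.1535 0.06  ] [0.5716 0.1482 0.06  ] [0.5862 0.1509 0.06  ] 0.0296 10.3
[ 0.5605 -0.2499  0.055 ]
[ 0.5622 -0.3066  0.055 ]
[ 0.4909 -0.307   0.055 ]
[ 0.488  -0.2495  0.055 ]
[ 0.4927 -0.3102  0.055 ]
[ 0.488  -0.2518  0.055 ]
[ 0.5575 -0.2466  0.055 ]
[ 0.5619 -0.305   0.055 ]
sh [ 0.531  -0.2876  0.061 ]
sh [ 0.5469 -0.2845  0.061 ]
sh [ 0.5458 -0.2697  0.061 ]
```

```bash
cat >> h.py <<'E'
def goto(o,pos,rot):
    """shift and rotvec in the tool frame from measured state"""
    R0=Rm(o["tool_rot"]); R1=Rm(rot)
    return (R0.T@(np.array(pos)-np.array(o["tool_pos"]))).round(4), R.from_matrix(R0.T@R1).as_rotvec().round(4)
E
python3 - <<'E'
from cell import env
from h import *
w=dict(env.read_camera("wrist"));o=env.get_obs()
Rt=Rm(o["tool_rot"]);Rc=Rm(w["rotation"])
rel=Rt.T@(w["position"]-o["tool_pos"]);Rel=Rt.T@Rc
print(o["tool_pos"],rel.round(4)); np.savez("wc.npz",rel=rel,Rel=Rel)
rot=[180,0,-87]
for tcp in ([.527,-.278,.25],[.487,-.278,.25],[.447,-.278,.25]):
    R1=Rm(rot); w["position"]=tcp+R1@rel; w["rotation"]=R.from_matrix(R1@Rel).as_euler('xyz',degrees=True)
    print(tcp,proj(w,[[.527,-.278,.13],[.527,-.278,.061],[.56,-.25,.055],[.49,-.31,.055]]).round(0).tolist())
print(goto(o,[.487,-.278,.25],rot))
E
```

```text
[ 0.24630209 -0.60135845  0.2221941 ] [ 0.0006 -0.073  -0.1608]
[0.527, -0.278, 0.25] [[278.0, 206.0], [278.0, 190.0], [253.0, 158.0], [304.0, 223.0]]
[0.487, -0.278, 0.25] [[280.0, 161.0], [280.0, 153.0], [255.0, 120.0], [307.0, 188.0]]
[0.447, -0.278, 0.25] [[283.0, 112.0], [282.0, 114.0], [256.0, 80.0], [310.0, 151.0]]
(array([-0.208 , -0.3453, -0.0277]), array([2.000e-04, 6.000e-04, 3.365e-01]))
```

Run:
```python
from cell import env
from h import *
print(goto(env.get_obs(),[.51,-.278,.22],[180,0,-87]))
```

```text
(array([-0.1992, -0.3666,  0.0023]), array([2.000e-04, 6.000e-04, 3.365e-01]))
```

Emit:
{"method": "send_rows", "body": {"steps": [[[-0.02, -0.036, 0], [0, 0, 0.03], 0.087], [[-0.039, -0.072, 0], [0, 0, 0.08], 0.087], [[-0.059, -0.108, 0], [0, 0, 0.13], 0.087], [[-0.078, -0.144, 0], [0, 0, 0.18], 0.087], [[-0.098, -0.18, 0], [0, 0, 0.23], 0.087]]}}

```text
time_s: 0.72
tool_pos: [0.3767, -0.4411, 0.2227]
tool_rot: [-180.0, -0.0, -81.1]
force: [0.8, -0.5, -0.0]
grip_width: 0.0871
```

Run:
```python
from cell import env
from h import *
o=env.get_obs();print(o["time_s"],o["tool_pos"],o["tool_rot"],goto(o,[.51,-.278,.22],[180,0,-87]))
```

```text
0.7167 [ 0.37668754 -0.44105143  0.22265579] [-1.79995664e+02 -2.69881785e-02 -8.10662627e+01] (array([-0.1404, -0.157 ,  0.0026]), array([-1.000e-04, -5.000e-04,  1.036e-01]))
```

Emit:
{"method": "send_rows", "body": {"steps": [[[-0.028, -0.031, 0], [0, 0, 0.03], 0.087], [[-0.056, -0.062, 0], [0, 0, 0.05], 0.087], [[-0.084, -0.094, 0], [0, 0, 0.08], 0.087], [[-0.112, -0.125, 0.001], [0, 0, 0.104], 0.087], [[-0.14, -0.157, 0.002], [0, 0, 0.104], 0.087]]}}

```text
time_s: 1.13
tool_pos: [0.5083, -0.2794, 0.2209]
tool_rot: [-180.0, -0.0, -86.9]
force: [-0.2, 0.0, 0.0]
grip_width: 0.0871
```

Run:
```python
from cell import env
from h import *
c=env.read_camera("wrist");save(c,"w2");o=env.get_obs();print(o["time_s"],o["tool_pos"],o["tool_rot"])
crop(c,"w2c",190,60,180,170,4)
```

```text
1.1833 [ 0.51490673 -0.26889697  0.22079702] [-179.6894141     0.3153951   -86.15047432]
```

View pics/w2c.png

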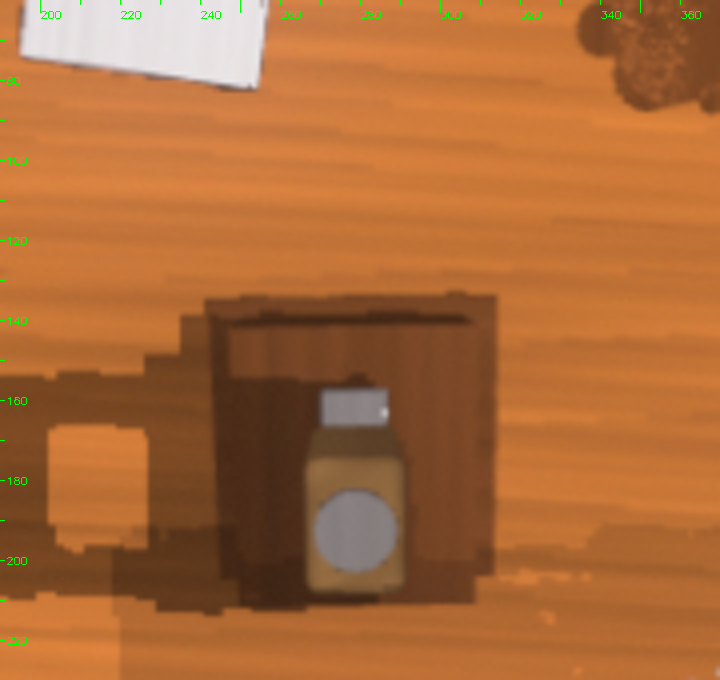

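Run:
```python
from cell import env
from h import *
for i in range(4):
    c=env.read_camera("wrist");o=env.get_obs();print(o["time_s"],o["tool_pos"],o["tool_rot"],np.array(c["position"]).round(4),np.round(c["rotation"],2))
save(c,"w3")
crop(c,"w3c",210,110,130,120,6)
```

```text
1.2333 [ 0.51266201 -0.27192745  0.22075398] [-179.80407436    0.23763945  -86.0917891 ] [ 0.5871 -0.2651  0.3821] [-14.85   0.34 -86.11]
1.2833 [ 0.51005532 -0.27634487  0.22062365] [-1.79939125e+02  8.19672436e-02 -8.63624224e+01] [ 0.5851 -0.2678  0.3819] [-14.97   0.26 -86.05]
1.3333 [ 0.50816769 -0.27953571  0.22049171] [ 1.79983291e+02 -2.54268577e-03 -8.66368084e+01] [ 0.5829 -0.2721  0.3816] [-15.1    0.11 -86.33]
1.3833 [ 0.50708488 -0.28146488  0.22050351] [ 1.79960185e+02 -3.72521708e-02 -8.68373516e+01] [ 0.5812 -0.2754  0.3814] [-1.518e+01  2.000e-02 -8.660e+01]
```

View pics/w3c.png

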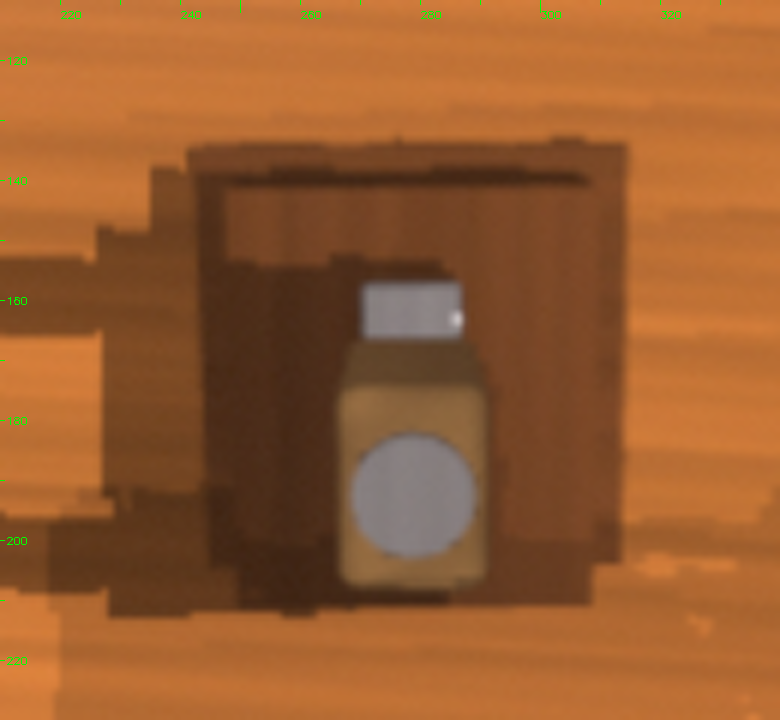

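Run:
```python
from cell import env
from h import *
s=load("scene1");t=load("top1");w=load("w3")
print(tri([(s,95.4,273.4),(t,411.7,210),(w,278.8,192.5)]), tri([(t,411.7,210),(w,278.8,192.5)]),tri([(s,95.4,273.4),(w,278.8,192.5)]))
for z in (.125,.131): print(atz(w,278.8,192.5,z), atz(w,278.7,191.5,z))
for p in [(266.3,176),(266.8,205),(291,176),(290.7,205)]: print(atz(w,*p,.125))
for c in [(270.5,157.5),(287,157.5)]:print('sh',atz(w,*c,.061))
for n in ("wrist",):
    c=env.read_camera(n)
o=env.get_obs();print(o["time_s"],o["tool_pos"],o["tool_rot"])
save(c,"w4")
for p in [(0.5272,-.2781,.13)]: print(proj(c,p),proj(w,p),proj(s,p),proj(t,p))
```

```text
(array([ 0.52721709, -0.27843825,  0.13199155]), [0.0003992710148834846, 0.0002436524074453143, 0.0005909963161371828]) (array([ 0.52726678, -0.27881615,  0.1303737 ]), [0.00022966055937457131, 0.00022966055937453578]) (array([ 0.52744476, -0.27851356,  0.13256408]), [0.00047565424362953093, 0.0004756542436294499])
[ 0.5259634 -0.2790743  0.125    ] [ 0.52676989 -0.27894638  0.125     ]
[ 0.52725679 -0.27898832  0.131     ] [ 0.52804441 -0.2788634   0.131     ]
[ 0.53861227 -0.2684783   0.125     ]
[ 0.51514271 -0.27005936  0.125     ]
[ 0.53976421 -0.28785143  0.125     ]
[ 0.51628319 -0.28923579  0.125     ]
sh [ 0.54629151 -0.26989681  0.061     ]
sh [ 0.54724005 -0.28584877  0.061     ]
1.4333 [ 0.50649588 -0.28248515  0.22047465] [ 1.79954675e+02 -4.56471094e-02 -8.69568341e+01]
[[275.11498455 190.65921932]] [[277.65700346 192.23400294]] [[ 95.90214194 274.01042226]] [[411.42544906 210.10579117]]
```

Run:
```python
from cell import env
from h import *
o=env.get_obs();print(o["tool_pos"],goto(o,[.527,-.2787,.15],[180,0,-86.5]))
```

```text
[ 0.50649588 -0.28248515  0.22047465] (array([-0.0027, -0.0207,  0.0705]), array([ 0.0008, -0.0008, -0.008 ]))
```

Emit:
{"method": "send_rows", "body": {"steps": [[[-0.001, -0.007, 0.012], [0, 0, -0.004], 0.087], [[-0.002, -0.013, 0.035], [0, 0, -0.008], 0.087], [[-0.003, -0.018, 0.055], [0, 0, -0.008], 0.087], [[-0.003, -0.02, 0.066], [0, 0, -0.008], 0.087], [[-0.003, -0.02, 0.07], [0, 0, -0.008], 0.087]]}}

```text
time_s: 1.85
tool_pos: [0.5256, -0.2771, 0.1474]
tool_rot: [179.8, 0.1, -86.5]
force: [-0.6, -0.6, -0.2]
grip_width: 0.087
```

Run:
```python
from cell import env
from h import *
for i in range(3):
    c=env.read_camera("wrist");o=env.get_obs();print(o["tool_pos"],o["tool_rot"],o["force"])
print(goto(o,[.527,-.2787,.084],[180,0,-86.5]))
save(c,"w5");crop(c,"w5c",180,60,200,180,4)
```

```text
[ 0.52566821 -0.27727033  0.14800239] [ 1.79801679e+02  1.16459772e-01 -8.64698753e+01] [-0.1149357   0.85019283 -0.75943983]
[ 0.5262625  -0.27756409  0.14952082] [ 1.79894764e+02  5.01956245e-02 -8.64708679e+01] [-0.6534603  -0.19657389  0.22140557]
[ 0.52693589 -0.27776981  0.15077697] [ 1.79997105e+02 -1.47977845e-02 -8.64663204e+01] [ 0.98320153 -0.62678245  0.09771443]
(array([ 0.0009, -0.    ,  0.0668]), array([ 0.0001, -0.0003,  0.0006]))
```

View pics/w5c.png

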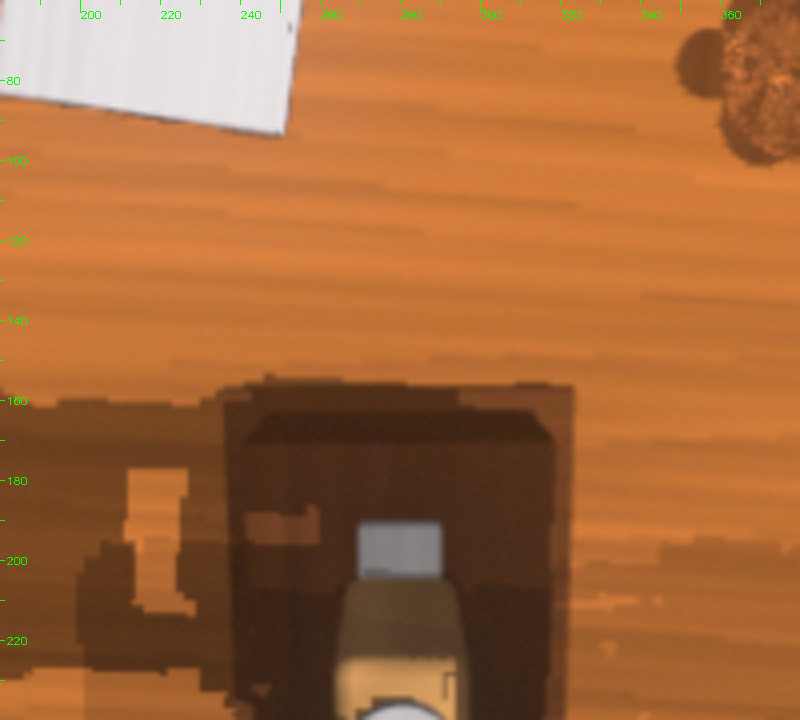

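Emit:
{"method": "send_rows", "body": {"steps": [[[0.001, 0, 0.012], [0, 0, 0], 0.087], [[0.001, 0, 0.032], [0, 0, 0], 0.087], [[0.001, 0, 0.052], [0, 0, 0], 0.06], [[0.001, 0, 0.062], [0, 0, 0], 0.05], [[0.001, 0, 0.066], [0, 0, 0], 0.04]], "grip_force": 25}}

```text
time_s: 2.42
tool_pos: [0.5261, -0.2779, 0.0829]
tool_rot: [179.9, 0.1, -86.4]
force: [-0.1, 0.5, -0.1]
grip_width: 0.0741
```

Emit:
{"method": "send_rows", "body": {"steps": [[[0, 0, 0], [0, 0, 0], 0.032], [[0, 0, 0], [0, 0, 0], 0.026], [[0, 0, 0], [0, 0, 0], 0.022], [[0, 0, 0], [0, 0, 0], 0.018], [[0, 0, 0], [0, 0, 0], 0.012]]}}

```text
time_s: 2.83
tool_pos: [0.5278, -0.2783, 0.0856]
tool_rot: [-179.9, -0.1, -86.4]
force: [0.9, -0.4, -0.1]
grip_width: 0.0416
```

Run:
```python
from cell import env
o=env.get_obs();print(o)
```

```text
{'time_s': 2.8333, 'qpos': array([ 39.85437277,  18.76407629, -17.32047696,  99.69752521,
         6.22669093,  62.37413987, -65.88470887]), 'joint_velocities': array([-0.01433087,  0.25217392,  0.00224619,  0.31480234, -0.06199194,
       -0.04963262,  0.0660364 ]), 'effort': array([ 2.65974617e-03, -4.52204347e+01, -2.72563554e+00, -2.82433069e+01,
       -4.42022947e-02, -6.24445919e-02,  1.33765448e-04]), 'tool_pos': array([ 0.52783874, -0.27833739,  0.08558502]), 'tool_rot': array([-1.79921036e+02, -6.15777048e-02, -8.64014054e+01]), 'force': array([ 0.89846045, -0.36721044, -0.06800209]), 'wrist_torque': array([ 0.00954026, -0.02385023, -0.01125921]), 'grip_width': 0.041618386618014126}
```

Emit:
{"method": "send_rows", "body": {"steps": [[[0, 0, 0], [0, 0, 0], 0.01], [[0, 0, 0], [0, 0, 0], 0.01], [[0, 0, 0], [0, 0, 0], 0.01], [[0, 0, 0], [0, 0, 0], 0.01], [[0, 0, 0], [0, 0, 0], 0.01]], "grip_force": 30}}

```text
time_s: 3.25
tool_pos: [0.5272, -0.2782, 0.0847]
tool_rot: [-180.0, -0.0, -86.4]
force: [0.1, -0.6, -0.3]
grip_width: 0.0195
```

Run:
```python
from cell import env
o=env.get_obs();print(o["tool_pos"],o["tool_rot"],o["force"],o["grip_width"])
```

```text
[ 0.5272487  -0.27818579  0.08468957] [-1.79995817e+02 -1.75841293e-02 -8.64080175e+01] [ 0.05564704 -0.57610925 -0.28652241] 0.019479319414329375
```

Emit:
{"method": "send_rows", "body": {"steps": [[[0, 0, -0.01], [0, 0, 0], 0.01], [[0, 0, -0.03], [0, 0, 0], 0.01], [[0, 0, -0.055], [0, 0, 0], 0.01], [[0, 0, -0.07], [0, 0, 0], 0.01], [[0, 0, -0.076], [0, 0, 0], 0.01]]}}

```text
time_s: 3.67
tool_pos: [0.5286, -0.2785, 0.1638]
tool_rot: [-179.8, -0.1, -86.4]
force: [0.6, -0.6, -2.5]
grip_width: 0.0199
```

Run:
```python
from cell import env
from h import *
o=env.get_obs();print(o["tool_pos"],o["tool_rot"],o["force"],o["grip_width"])
print(goto(o,[.605,.0525,.165],[180,0,-79.1]))
```

```text
[ 0.5286106  -0.27846784  0.16381283] [-1.79790257e+02 -1.29050405e-01 -8.63972101e+01] [ 0.61571428 -0.58118169 -2.47406705] 0.01993706371127796
(array([-0.3255, -0.097 , -0.0016]), array([-0.0035, -0.0025, -0.1274]))
```

Emit:
{"method": "send_rows", "body": {"steps": [[[-0.015, -0.004, 0], [0, 0, -0.01], 0.01], [[-0.042, -0.012, 0], [0, 0, -0.02], 0.01], [[-0.08, -0.024, 0], [0, 0, -0.035], 0.01], [[-0.118, -0.035, 0], [0, 0, -0.05], 0.01], [[-0.156, -0.046, 0], [0, 0, -0.065], 0.01]]}}

```text
time_s: 4.08
tool_pos: [0.5624, -0.1164, 0.1591]
tool_rot: [179.9, 0.1, -82.6]
force: [0.4, 0.8, -2.2]
grip_width: 0.0199
```

Run:
```python
from cell import env
from h import *
o=env.get_obs();print(o["tool_pos"],o["tool_rot"],o["force"],o["grip_width"])
print(goto(o,[.605,.0525,.165],[180,0,-79.1]))
```

```text
[ 0.5623693  -0.11639079  0.15910696] [ 1.79868157e+02  8.46687297e-02 -8.26184322e+01] [ 0.35295842  0.83594956 -2.18443849] 0.01989372917501596
(array([-0.162 , -0.064 , -0.0058]), array([ 0.0023,  0.0015, -0.0614]))
```

Emit:
{"method": "send_rows", "body": {"steps": [[[-0.036, -0.014, 0], [0, 0, -0.015], 0.01], [[-0.075, -0.028, 0], [0, 0, -0.03], 0.01], [[-0.113, -0.043, 0], [0, 0, -0.045], 0.01], [[-0.145, -0.055, 0], [0, 0, -0.06], 0.01], [[-0.165, -0.063, 0], [0, 0, -0.062], 0.01]]}}

```text
time_s: 4.5
tool_pos: [0.6033, 0.0595, 0.1593]
tool_rot: [179.9, 0.2, -78.7]
force: [0.4, -0.1, -1.8]
grip_width: 0.0199
```

Emit:
{"method": "send_rows", "body": {"steps": [[[0, 0, 0], [0, 0, 0], 0.01], [[0, 0, 0], [0, 0, 0], 0.01], [[0, 0, 0], [0, 0, 0], 0.01], [[0, 0, 0], [0, 0, 0], 0.01], [[0, 0, 0], [0, 0, 0], 0.01]]}}

```text
time_s: 4.92
tool_pos: [0.6045, 0.0505, 0.1601]
tool_rot: [179.9, -0.0, -79.3]
force: [0.2, 0.5, -2.4]
grip_width: 0.0198
```

Run:
```python
from cell import env
from h import *
for n in ("scene","top","wrist"):
    c=env.read_camera(n);save(c,n+"6")
o=env.get_obs();print(o["tool_pos"],o["tool_rot"],o["force"],o["grip_width"])
crop(load("scene6"),"s6c",225,130,130,130,6)
crop(load("top6"),"t6c",210,140,110,80,7)
crop(load("wrist6"),"w6c",180,80,190,150,4)
```

```text
[0.60474719 0.0512097  0.16056673] [ 1.79993566e+02 -2.05950504e-02 -7.92209389e+01] [ 0.21518608  0.47694285 -2.46844463] 0.019901222184162036
```

View pics/s6c.png

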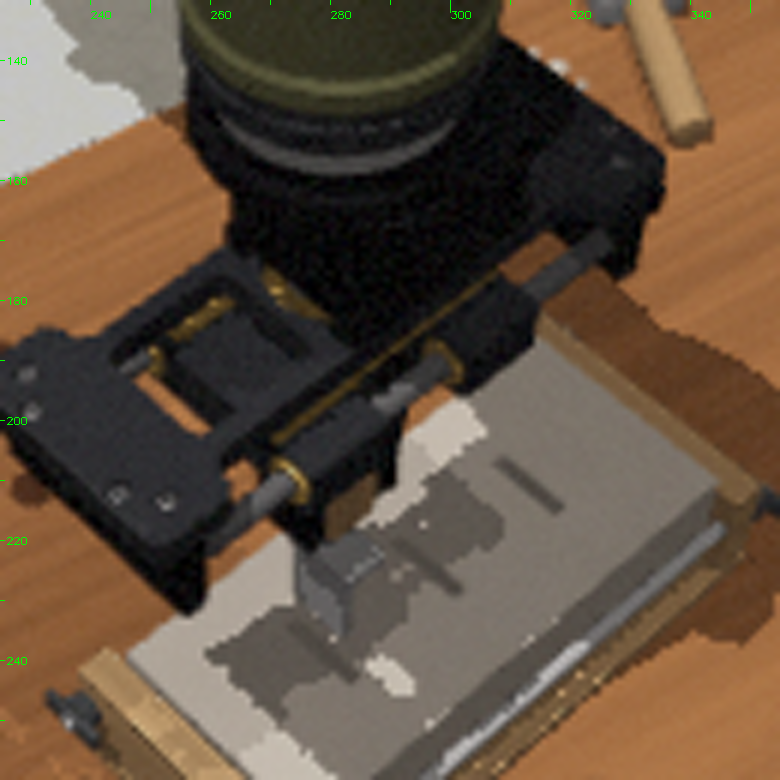

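View pics/t6c.png

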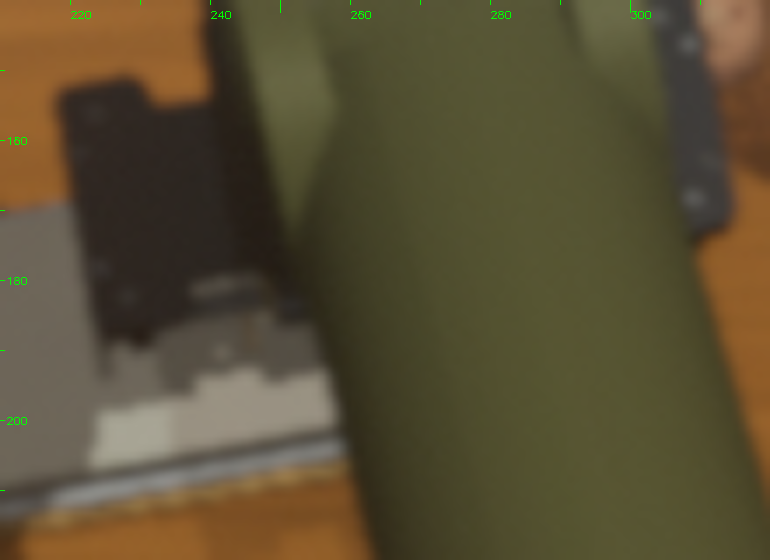

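View pics/w6c.png

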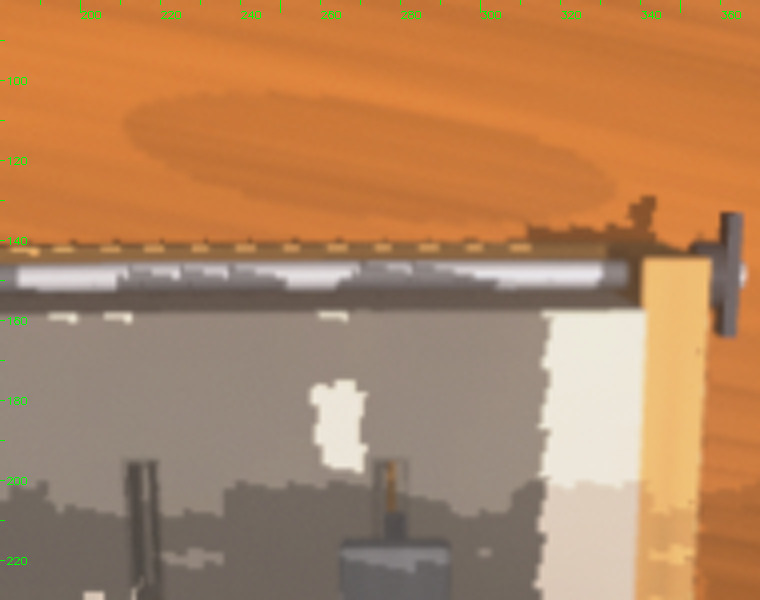

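Run:
```python
from h import *
w=load("wrist6");crop(w,"w6d",200,145,100,100,7)
s=load("scene6");crop(s,"s6d",260,205,65,50,12)
```

```text
(no output)
```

View pics/w6d.png

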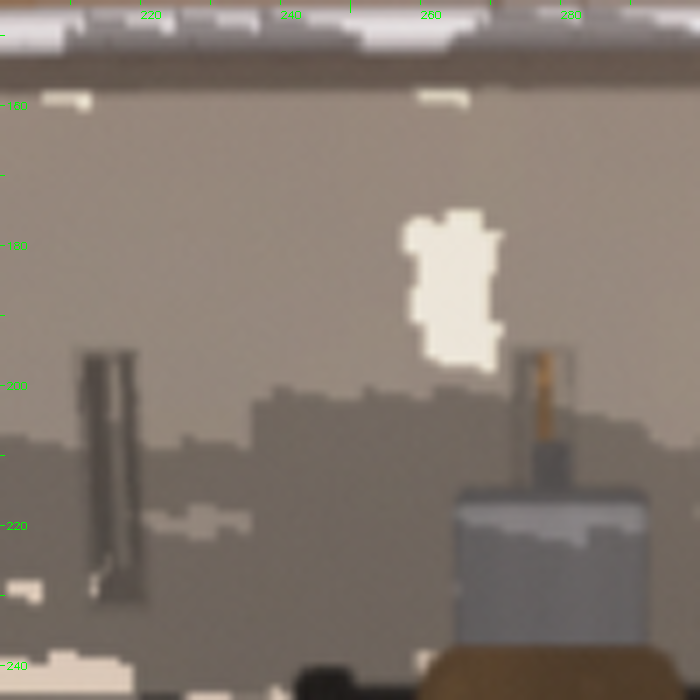

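View pics/s6d.png

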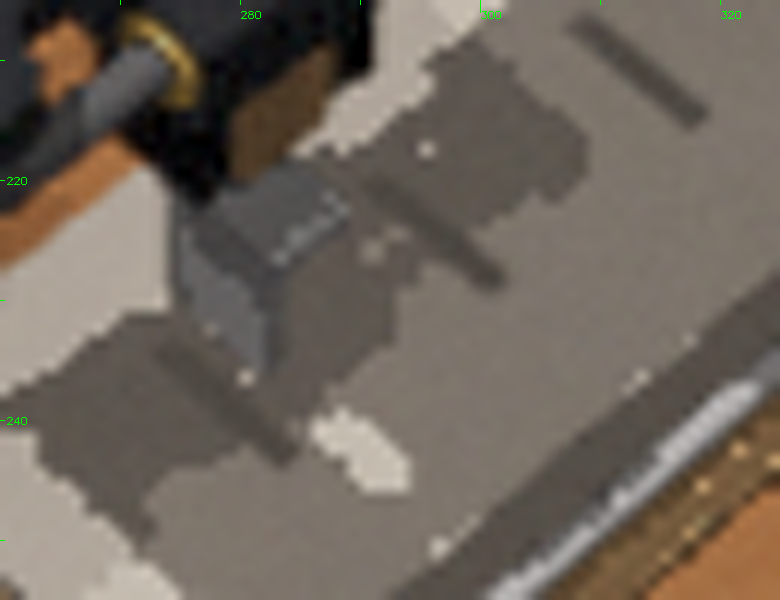

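```bash
cat >> h.py <<'E'
def intool(c,o,P): return Rm(o["tool_rot"]).T@(np.array(P)-np.array(o["tool_pos"]))
def toolcam(tp=(0,0,0),q=None):
    z=np.load("wc.npz"); return z["rel"],z["Rel"]
def inT(c,u,v,zt):
    """pixel -> tool frame at tool depth zt, using fixed mounting"""
    rel,Rel=toolcam(); c2=dict(c,position=rel,rotation=R.from_matrix(Rel).as_euler('xyz',degrees=True))
    o,d=ray(c2,u,v); return (o+d*(zt-o[2])/d[2])
E
python3 - <<'E'
from h import *
w=load("wrist6")
print(w["position"],w["rotation"])
zt=.1605-.06; zb=.0747
for n,u,v,z in (("gapfar",277.5,195.5,zt),("gaplow",277.9,205,zt),("blade",278.85,209,zb),("blade",278.9,213,zb-.005),('edgeL',203,157.5,zt),('edgeR',296,157.5,zt),('g2top',215,196,zt),('g2bot',216.7,229,zt)):
    print(n,inT(w,u,v,z).round(4),atz(w,u,v,.1605-z).round(4))
# shoulder
print(inT(w,265.5,216.5,zb-.045),inT(w,292.3,216.5,zb-.045))
E
```

```text
[0.67660351 0.06429296 0.32134732] [-1.51822234e+01 -6.09493448e-03 -7.92068960e+01]
gapfar [-0.     -0.0142  0.1005] [0.6186 0.0538 0.06  ]
gaplow [ 0.0003 -0.0062  0.1005] [0.6108 0.052  0.06  ]
blade [ 0.001  -0.0097  0.0747] [0.6144 0.0519 0.0858]
blade [ 0.0011 -0.0081  0.0697] [0.6128 0.0516 0.0908]
edgeL [-0.0591 -0.045   0.1005] [0.6379 0.1176 0.06  ]
edgeR [ 0.0146 -0.0449  0.1005] [0.6515 0.0452 0.06  ]
g2top [-0.051  -0.0137  0.1005] [0.6087 0.1038 0.06  ]
g2bot [-0.051   0.0146  0.1005] [0.5808 0.0985 0.06  ]
[-0.00709485 -0.01713047  0.0297    ] [ 0.00905734 -0.01714195  0.0297    ]
```

Run:
```python
from cell import env
from h import *
for i in range(4):
    c=env.read_camera("wrist");o=env.get_obs();print(o["time_s"],o["tool_pos"],o["tool_rot"],o["force"])
save(c,"w7");crop(c,"w7c",240,160,70,70,9)
```

```text
5.1167 [0.60478631 0.05143533 0.16063282] [-1.79998934e+02 -1.72006570e-02 -7.91990217e+01] [-0.32655281  0.09267239 -1.3525811 ]
5.1667 [0.60480192 0.05168227 0.16064017] [-1.79996987e+02 -1.11689860e-02 -7.91807993e+01] [-0.19681587 -0.36512808 -3.60893339]
5.2167 [0.60481131 0.05184848 0.16065811] [-1.79994627e+02 -9.03607168e-03 -7.91663469e+01] [-0.15258245 -0.45038049 -2.97319539]
5.2667 [0.60481246 0.05195604 0.16065935] [-1.79994531e+02 -1.00981458e-02 -7.91519547e+01] [ 1.14926451 -0.08219451 -1.97206869]
```

View pics/w7c.png

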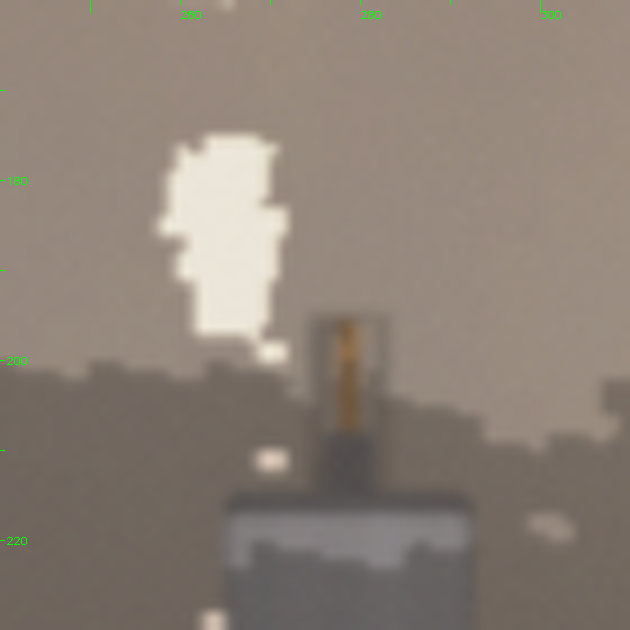

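Emit:
{"method": "send_rows", "body": {"steps": [[[0, 0, 0.006], [0, 0, 0], 0.01], [[0, 0, 0.014], [0, 0, 0], 0.01], [[0, 0, 0.022], [0, 0, 0], 0.01], [[0, 0, 0.027], [0, 0, 0], 0.01], [[0, 0, 0.03], [0, 0, 0], 0.01]], "grip_force": 40}}

```text
time_s: 5.68
tool_pos: [0.6039, 0.0521, 0.1289]
tool_rot: [179.9, 0.0, -79.1]
force: [0.4, 0.6, -3.1]
grip_width: 0.0198
```

Run:
```python
from cell import env
from h import *
c=env.read_camera("wrist");c=env.read_camera("wrist");o=env.get_obs();print(o["time_s"],o["tool_pos"],o["tool_rot"],o["force"])
save(c,"w8");crop(c,"w8c",240,160,70,70,9)
```

```text
5.7833 [0.60417141 0.05220101 0.12942915] [ 1.79894370e+02  1.43838880e-02 -7.91173225e+01] [-0.06722069  0.08920057 -1.76614542]
```

View pics/w8c.png

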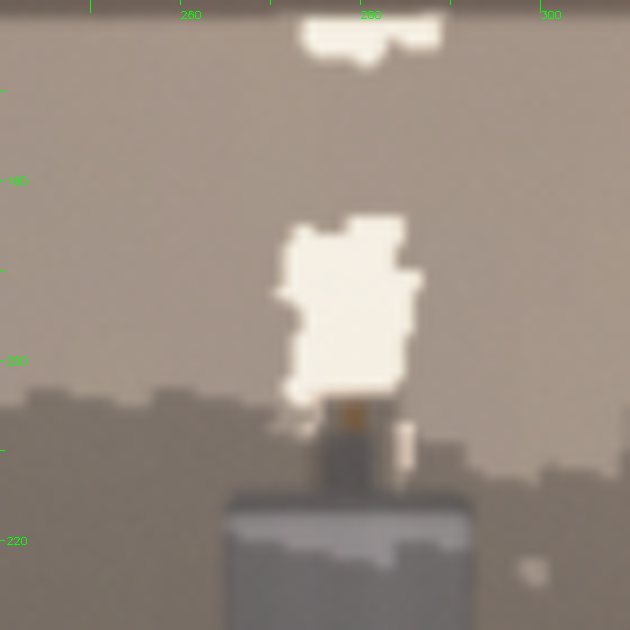

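Emit:
{"method": "send_rows", "body": {"steps": [[[0, 0, 0.001], [0, 0, 0], 0.01], [[0, 0, 0.002], [0, 0, 0], 0.01], [[0, 0, 0.003], [0, 0, 0], 0.01], [[0, 0, 0.004], [0, 0, 0], 0.01], [[0, 0, 0.005], [0, 0, 0], 0.01]]}}

```text
time_s: 6.2
tool_pos: [0.6049, 0.0523, 0.1257]
tool_rot: [-180.0, -0.0, -79.1]
force: [-0.5, -0.0, -1.2]
grip_width: 0.0196
```

Emit:
{"method": "send_rows", "body": {"steps": [[[0, 0, 0.001], [0, 0, 0], 0.01], [[0, 0, 0.002], [0, 0, 0], 0.01], [[0, 0, 0.003], [0, 0, 0], 0.01], [[0, 0, 0.004], [0, 0, 0], 0.01], [[0, 0, 0.004], [0, 0, 0], 0.01]]}}

```text
time_s: 6.62
tool_pos: [0.6047, 0.0522, 0.1213]
tool_rot: [180.0, -0.0, -79.1]
force: [0.7, 0.6, -2.7]
grip_width: 0.0199
```

Emit:
{"method": "send_rows", "body": {"steps": [[[0, 0, 0.001], [0, 0, 0], 0.01], [[0, 0, 0.002], [0, 0, 0], 0.01], [[0, 0, 0.003], [0, 0, 0], 0.01], [[0, 0, 0.004], [0, 0, 0], 0.01], [[0, 0, 0.005], [0, 0, 0], 0.01]]}}

```text
time_s: 7.03
tool_pos: [0.6048, 0.0522, 0.1164]
tool_rot: [180.0, -0.0, -79.1]
force: [-0.4, -0.3, -2.5]
grip_width: 0.0197
```

Emit:
{"method": "send_rows", "body": {"steps": [[[0, 0, 0.001], [0, 0, 0], 0.01], [[0, 0, 0.002], [0, 0, 0], 0.01], [[0, 0, 0.003], [0, 0, 0], 0.01], [[0, 0, 0.004], [0, 0, 0], 0.01], [[0, 0, 0.005], [0, 0, 0], 0.01]]}}

```text
time_s: 7.45
tool_pos: [0.6048, 0.0522, 0.1115]
tool_rot: [180.0, -0.0, -79.1]
force: [0.1, 0.1, -2.0]
grip_width: 0.0199
```

Emit:
{"method": "send_rows", "body": {"steps": [[[0, 0, 0.001], [0, 0, 0], 0.01], [[0, 0, 0.002], [0, 0, 0], 0.01], [[0, 0, 0.003], [0, 0, 0], 0.01], [[0, 0, 0.004], [0, 0, 0], 0.01], [[0, 0, 0.005], [0, 0, 0], 0.01]]}}

```text
time_s: 7.87
tool_pos: [0.605, 0.0523, 0.1073]
tool_rot: [-180.0, -0.0, -79.1]
force: [-1.9, 0.2, 4.1]
grip_width: 0.0201
```

Emit:
{"method": "send_rows", "body": {"steps": [[[0, 0, 0.001], [0, 0, 0], 0.01], [[0, 0, 0.002], [0, 0, 0], 0.01], [[0, 0, 0.002], [0, 0, 0], 0.01], [[0, 0, 0.002], [0, 0, 0], 0.01], [[0, 0, 0.002], [0, 0, 0], 0.01]]}}

```text
time_s: 8.28
tool_pos: [0.605, 0.0523, 0.1055]
tool_rot: [-180.0, -0.0, -79.1]
force: [-2.1, -0.5, 6.2]
grip_width: 0.0195
```

Run:
```python
from cell import env
from h import *
for i in range(3):
    c=env.read_camera("wrist");o=env.get_obs();print(o["time_s"],o["tool_pos"],o["force"],o["grip_width"])
```

```text
8.3333 [0.60503113 0.05230725 0.10554383] [-3.03532396 -0.61339103  5.0582975 ] 0.019765174014550985
8.3833 [0.60501865 0.05229862 0.10551456] [-2.46006906 -0.90149798  6.82728149] 0.01973328859259008
8.4333 [0.60504851 0.05228559 0.10553369] [-2.53940032  0.42368948  5.42119944] 0.019718381981542223
```

Emit:
{"method": "send_rows", "body": {"steps": [[[0, 0, 0.001], [0, 0, 0], 0.01], [[0, 0, 0.002], [0, 0, 0], 0.01], [[0, 0, 0.003], [0, 0, 0], 0.01], [[0, 0, 0.003], [0, 0, 0], 0.01], [[0, 0, 0.003], [0, 0, 0], 0.01]]}}

```text
time_s: 8.85
tool_pos: [0.6052, 0.0524, 0.1032]
tool_rot: [-180.0, -0.0, -79.1]
force: [-4.2, -0.6, 9.7]
grip_width: 0.0198
```

Run:
```python
from cell import env
from h import *
for n in ("scene","wrist"):
    c=env.read_camera(n);o=env.get_obs();print(o["time_s"],o["tool_pos"],o["force"],o["grip_width"]);save(c,n+"9")
crop(load("scene9"),"s9c",240,190,65,55,12)
```

```text
8.9 [0.60515651 0.05231614 0.10323261] [-4.10076816 -0.9744842   9.55515492] 0.020031998975655458
8.95 [0.60514153 0.05233709 0.103226  ] [-3.57932727 -1.02960926  9.27236762] 0.020002751275487663
```

View pics/s9c.png

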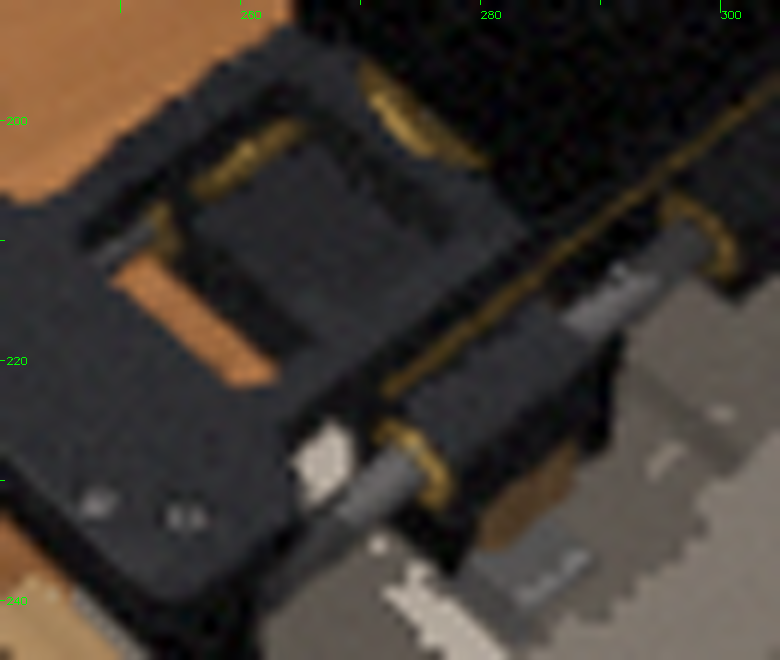

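Emit:
{"method": "send_rows", "body": {"steps": [[[0, 0, -0.006], [0, 0, 0], 0.01], [[0, 0, -0.016], [0, 0, 0], 0.01], [[0, 0, -0.029], [0, 0, 0], 0.01], [[0, 0, -0.04], [0, 0, 0], 0.01], [[0, 0, -0.046], [0, 0, 0], 0.01]]}}

```text
time_s: 9.37
tool_pos: [0.6057, 0.0524, 0.1496]
tool_rot: [-179.9, -0.0, -79.1]
force: [0.3, 1.1, -1.8]
grip_width: 0.0199
```

Emit:
{"method": "send_rows", "body": {"steps": [[[-0.004, 0, 0], [0, 0, 0], 0.01], [[-0.015, 0, 0], [0, 0, 0], 0.01], [[-0.03, 0, 0], [0, 0, 0], 0.01], [[-0.043, 0, 0], [0, 0, 0], 0.01], [[-0.05, 0, 0], [0, 0, 0], 0.01]]}}

```text
time_s: 9.78
tool_pos: [0.594, 0.1049, 0.1469]
tool_rot: [179.9, 0.1, -78.9]
force: [0.3, 1.7, -2.0]
grip_width: 0.0199
```

Emit:
{"method": "send_rows", "body": {"steps": [[[0, 0, 0], [0, 0, 0], 0.01], [[0, 0, 0], [0, 0, 0], 0.01], [[0, 0, 0], [0, 0, 0], 0.01], [[0, 0, 0], [0, 0, 0], 0.01], [[0, 0, 0], [0, 0, 0], 0.01]]}}

```text
time_s: 10.2
tool_pos: [0.5956, 0.1002, 0.1474]
tool_rot: [180.0, -0.0, -79.2]
force: [-0.3, 0.2, -2.2]
grip_width: 0.0196
```

Run:
```python
from cell import env
from h import *
for i in range(3):
    c=env.read_camera("wrist");o=env.get_obs();print(o["time_s"],o["tool_pos"],o["tool_rot"],o["force"],o["grip_width"])
save(c,"w10");crop(c,"w10c",240,160,70,70,9)
```

```text
10.25 [0.59555911 0.10044001 0.14750489] [ 1.79991859e+02 -2.26881636e-02 -7.91997148e+01] [-0.16689061 -0.02407352 -2.01050664] 0.019689629037386264
10.3 [0.59555197 0.10062586 0.1475395 ] [ 1.79998921e+02 -1.56104318e-02 -7.91905104e+01] [ 0.39568305  0.47658098 -1.75199347] 0.020280436981215802
10.35 [0.59548191 0.10083716 0.14754924] [ 1.79996705e+02 -1.13497223e-02 -7.91707008e+01] [-0.130468    0.10974359 -2.51441611] 0.020049562111192784
```

View pics/w10c.png

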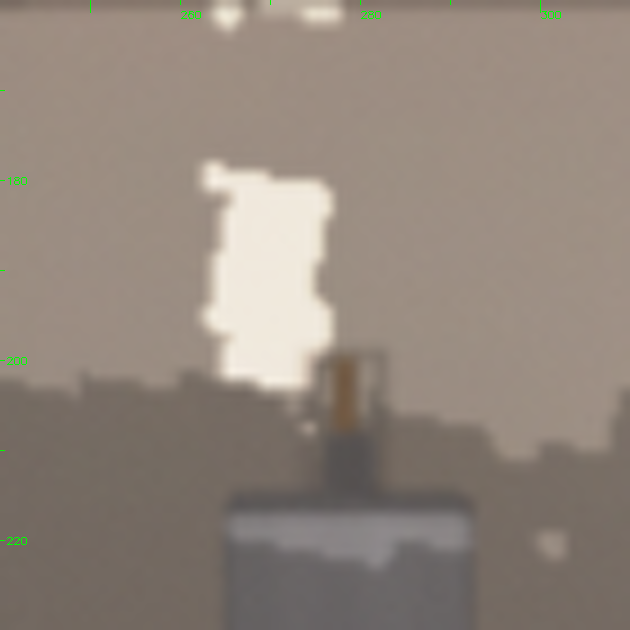

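Emit:
{"method": "send_rows", "body": {"steps": [[[0, 0, 0.003], [0, 0, 0], 0.01], [[0, 0, 0.007], [0, 0, 0], 0.01], [[0, 0, 0.012], [0, 0, 0], 0.01], [[0, 0, 0.015], [0, 0, 0], 0.01], [[0, 0, 0.017], [0, 0, 0], 0.01]]}}

```text
time_s: 10.77
tool_pos: [0.5949, 0.1012, 0.1296]
tool_rot: [179.9, 0.0, -79.1]
force: [0.2, -0.2, -2.6]
grip_width: 0.0199
```

Emit:
{"method": "send_rows", "body": {"steps": [[[0, 0, 0.001], [0, 0, 0], 0.01], [[0, 0, 0.002], [0, 0, 0], 0.01], [[0, 0, 0.003], [0, 0, 0], 0.01], [[0, 0, 0.004], [0, 0, 0], 0.01], [[0, 0, 0.005], [0, 0, 0], 0.01]]}}

```text
time_s: 11.18
tool_pos: [0.5955, 0.1014, 0.1257]
tool_rot: [-180.0, -0.0, -79.1]
force: [-0.5, 0.4, -2.8]
grip_width: 0.0197
```

In the gap mouth, no contact. Going on in 5 mm steps.

Emit:
{"method": "send_rows", "body": {"steps": [[[0, 0, 0.001], [0, 0, 0], 0.01], [[0, 0, 0.002], [0, 0, 0], 0.01], [[0, 0, 0.003], [0, 0, 0], 0.01], [[0, 0, 0.004], [0, 0, 0], 0.01], [[0, 0, 0.005], [0, 0, 0], 0.01]]}}

```text
time_s: 11.6
tool_pos: [0.5954, 0.1013, 0.1205]
tool_rot: [-180.0, -0.0, -79.1]
force: [-0.2, 0.2, 0.7]
grip_width: 0.0198
```

Emit:
{"method": "send_rows", "body": {"steps": [[[0, 0, 0.001], [0, 0, 0], 0.01], [[0, 0, 0.002], [0, 0, 0], 0.01], [[0, 0, 0.003], [0, 0, 0], 0.01], [[0, 0, 0.003], [0, 0, 0], 0.01], [[0, 0, 0.003], [0, 0, 0], 0.01]]}}

```text
time_s: 12.02
tool_pos: [0.5956, 0.1014, 0.1182]
tool_rot: [-180.0, -0.0, -79.1]
force: [-1.3, -1.0, 6.1]
grip_width: 0.0201
```

Emit:
{"method": "send_rows", "body": {"steps": [[[0, 0, 0.001], [0, 0, 0], 0.01], [[0, 0, 0.002], [0, 0, 0], 0.01], [[0, 0, 0.003], [0, 0, 0], 0.01], [[0, 0, 0.003], [0, 0, 0], 0.01], [[0, 0, 0.003], [0, 0, 0], 0.01]]}}

```text
time_s: 12.43
tool_pos: [0.5956, 0.1014, 0.1158]
tool_rot: [-180.0, -0.0, -79.1]
force: [-4.2, -0.7, 7.6]
grip_width: 0.0196
```

Run:
```python
from cell import env
from h import *
for i in range(2):
    c=env.read_camera("wrist");o=env.get_obs();print(o["time_s"],o["tool_pos"],o["force"],o["grip_width"])
save(c,"w11");crop(c,"w11c",230,150,90,80,8)
```

```text
12.4833 [0.59567042 0.10143498 0.11584513] [-3.47057457 -0.83176426  8.46774809] 0.019431749187747455
12.5333 [0.59570216 0.10144511 0.11589731] [-3.37618408 -0.05307205  8.77015564] 0.019618782707996787
```

View pics/w11c.png

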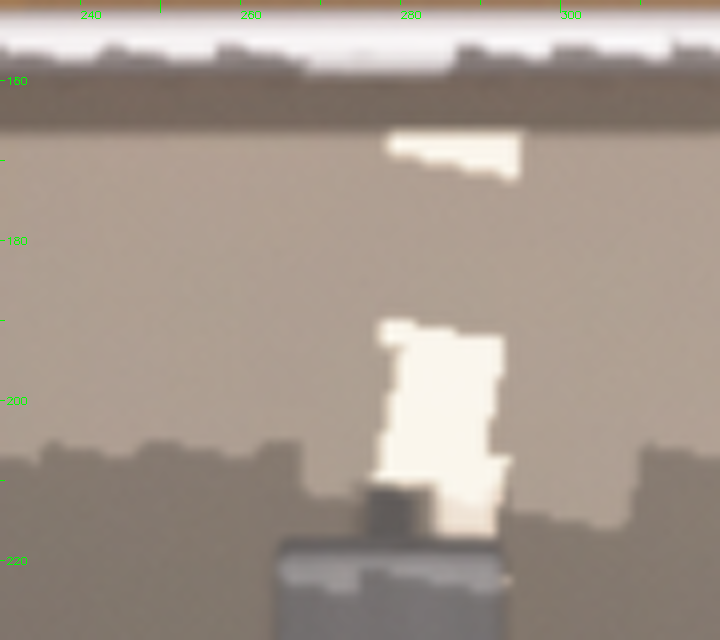

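Emit:
{"method": "send_rows", "body": {"steps": [[[0, 0, -0.005], [0, 0, 0], 0.01], [[0, 0, -0.013], [0, 0, 0], 0.01], [[0, 0, -0.023], [0, 0, 0], 0.01], [[0, 0, -0.03], [0, 0, 0], 0.01], [[0, 0, -0.033], [0, 0, 0], 0.01]]}}

```text
time_s: 12.95
tool_pos: [0.5961, 0.1015, 0.1488]
tool_rot: [-179.9, -0.0, -79.1]
force: [0.2, 0.0, -2.9]
grip_width: 0.0198
```

Emit:
{"method": "send_rows", "body": {"steps": [[[-0.004, 0, 0], [0, 0, 0], 0.01], [[-0.015, 0, 0], [0, 0, 0], 0.01], [[-0.03, 0, 0], [0, 0, 0], 0.01], [[-0.043, 0, 0], [0, 0, 0], 0.01], [[-0.05, 0, 0], [0, 0, 0], 0.01]]}}

```text
time_s: 13.37
tool_pos: [0.5846, 0.154, 0.1472]
tool_rot: [180.0, 0.1, -78.9]
force: [-0.7, 0.2, -2.4]
grip_width: 0.0199
```

Emit:
{"method": "send_rows", "body": {"steps": [[[0, 0, 0], [0, 0, 0], 0.01], [[0, 0, 0], [0, 0, 0], 0.01], [[0, 0, 0], [0, 0, 0], 0.01], [[0, 0, 0], [0, 0, 0], 0.01], [[0, 0, 0], [0, 0, 0], 0.01]]}}

```text
time_s: 13.78
tool_pos: [0.5862, 0.1494, 0.1475]
tool_rot: [180.0, -0.0, -79.2]
force: [-0.0, 0.1, -2.0]
grip_width: 0.0198
```

Run:
```python
from cell import env
from h import *
for i in range(6):
    c=env.read_camera("wrist");o=env.get_obs()
print(o["time_s"],o["tool_pos"],o["tool_rot"],o["force"],o["grip_width"])
save(c,"w12");crop(c,"w12c",240,160,70,70,9)
```

```text
14.0833 [0.58597871 0.150255   0.14755546] [ 1.79998467e+02 -7.41824193e-03 -7.91415896e+01] [-0.28445381  0.39130188 -2.02249913] 0.02001629296258175
```

View pics/w12c.png

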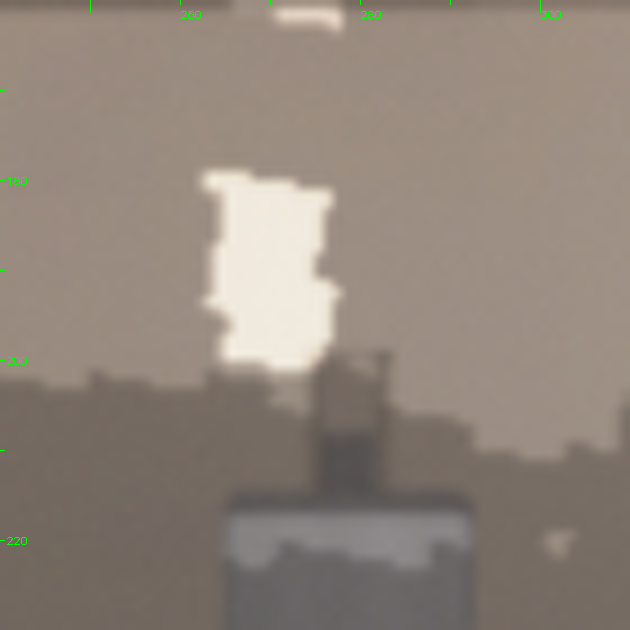

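Aligned (mouth and blade both centred at column ≈278.8). Descending into gap 3.

Emit:
{"method": "send_rows", "body": {"steps": [[[0, 0, 0.003], [0, 0, 0], 0.01], [[0, 0, 0.007], [0, 0, 0], 0.01], [[0, 0, 0.012], [0, 0, 0], 0.01], [[0, 0, 0.015], [0, 0, 0], 0.01], [[0, 0, 0.017], [0, 0, 0], 0.01]]}}

```text
time_s: 14.5
tool_pos: [0.5854, 0.1503, 0.1296]
tool_rot: [179.9, -0.0, -79.1]
force: [-0.5, -0.2, -2.5]
grip_width: 0.0198
```

Emit:
{"method": "send_rows", "body": {"steps": [[[0, 0, 0.001], [0, 0, 0], 0.01], [[0, 0, 0.002], [0, 0, 0], 0.01], [[0, 0, 0.003], [0, 0, 0], 0.01], [[0, 0, 0.004], [0, 0, 0], 0.01], [[0, 0, 0.005], [0, 0, 0], 0.01]]}}

```text
time_s: 14.92
tool_pos: [0.586, 0.1505, 0.1257]
tool_rot: [-180.0, -0.0, -79.1]
force: [-0.5, -0.5, -2.7]
grip_width: 0.0196
```

Emit:
{"method": "send_rows", "body": {"steps": [[[0, 0, 0.001], [0, 0, 0], 0.01], [[0, 0, 0.002], [0, 0, 0], 0.01], [[0, 0, 0.003], [0, 0, 0], 0.01], [[0, 0, 0.004], [0, 0, 0], 0.01], [[0, 0, 0.005], [0, 0, 0], 0.01]]}}

```text
time_s: 15.33
tool_pos: [0.5859, 0.1505, 0.1205]
tool_rot: [180.0, -0.0, -79.1]
force: [-0.6, 0.2, -1.8]
grip_width: 0.0195
```

Emit:
{"method": "send_rows", "body": {"steps": [[[0, 0, 0.001], [0, 0, 0], 0.01], [[0, 0, 0.002], [0, 0, 0], 0.01], [[0, 0, 0.003], [0, 0, 0], 0.01], [[0, 0, 0.004], [0, 0, 0], 0.01], [[0, 0, 0.005], [0, 0, 0], 0.01]]}}

```text
time_s: 15.75
tool_pos: [0.5859, 0.1504, 0.1154]
tool_rot: [180.0, -0.0, -79.1]
force: [0.9, 0.4, -1.8]
grip_width: 0.0194
```

Emit:
{"method": "send_rows", "body": {"steps": [[[0, 0, 0.001], [0, 0, 0], 0.01], [[0, 0, 0.002], [0, 0, 0], 0.01], [[0, 0, 0.003], [0, 0, 0], 0.01], [[0, 0, 0.004], [0, 0, 0], 0.01], [[0, 0, 0.005], [0, 0, 0], 0.01]]}}

```text
time_s: 16.17
tool_pos: [0.5859, 0.1504, 0.1105]
tool_rot: [180.0, -0.0, -79.1]
force: [0.8, -0.3, -2.0]
grip_width: 0.02
```

Emit:
{"method": "send_rows", "body": {"steps": [[[0, 0, 0.001], [0, 0, 0], 0.01], [[0, 0, 0.002], [0, 0, 0], 0.01], [[0, 0, 0.003], [0, 0, 0], 0.01], [[0, 0, 0.004], [0, 0, 0], 0.01], [[0, 0, 0.005], [0, 0, 0], 0.01]]}}

```text
time_s: 16.58
tool_pos: [0.586, 0.1504, 0.1055]
tool_rot: [180.0, -0.0, -79.1]
force: [-0.5, -0.1, -1.7]
grip_width: 0.0193
```

Emit:
{"method": "send_rows", "body": {"steps": [[[0, 0, 0.001], [0, 0, 0], 0.01], [[0, 0, 0.002], [0, 0, 0], 0.01], [[0, 0, 0.003], [0, 0, 0], 0.01], [[0, 0, 0.004], [0, 0, 0], 0.01], [[0, 0, 0.005], [0, 0, 0], 0.01]]}}

```text
time_s: 17.0
tool_pos: [0.5859, 0.1505, 0.1004]
tool_rot: [180.0, -0.0, -79.1]
force: [-0.4, 0.1, -2.7]
grip_width: 0.02
```

Emit:
{"method": "send_rows", "body": {"steps": [[[0, 0, 0.001], [0, 0, 0], 0.01], [[0, 0, 0.002], [0, 0, 0], 0.01], [[0, 0, 0.003], [0, 0, 0], 0.01], [[0, 0, 0.004], [0, 0, 0], 0.01], [[0, 0, 0.005], [0, 0, 0], 0.01]]}}

```text
time_s: 17.42
tool_pos: [0.5859, 0.1505, 0.0955]
tool_rot: [180.0, -0.0, -79.1]
force: [-0.5, 0.6, -2.1]
grip_width: 0.0198
```

Emit:
{"method": "send_rows", "body": {"steps": [[[0, 0, 0.001], [0, 0, 0], 0.01], [[0, 0, 0.002], [0, 0, 0], 0.01], [[0, 0, 0.003], [0, 0, 0], 0.01], [[0, 0, 0.004], [0, 0, 0], 0.01], [[0, 0, 0.005], [0, 0, 0], 0.01]]}}

```text
time_s: 17.83
tool_pos: [0.586, 0.1504, 0.0905]
tool_rot: [-180.0, -0.0, -79.1]
force: [-0.3, 0.3, -2.7]
grip_width: 0.0196
```

Emit:
{"method": "send_rows", "body": {"steps": [[[0, 0, 0.001], [0, 0, 0], 0.01], [[0, 0, 0.002], [0, 0, 0], 0.01], [[0, 0, 0.003], [0, 0, 0], 0.01], [[0, 0, 0.004], [0, 0, 0], 0.01], [[0, 0, 0.005], [0, 0, 0], 0.01]]}}

```text
time_s: 18.25
tool_pos: [0.586, 0.1504, 0.0863]
tool_rot: [-180.0, -0.0, -79.1]
force: [-2.7, -1.7, 6.6]
grip_width: 0.0197
```

Emit:
{"method": "send_rows", "body": {"steps": [[[0, 0, 0.001], [0, 0, 0], 0.01], [[0, 0, 0.002], [0, 0, 0], 0.01], [[0, 0, 0.003], [0, 0, 0], 0.01], [[0, 0, 0.003], [0, 0, 0], 0.01], [[0, 0, 0.003], [0, 0, 0], 0.01]]}}

```text
time_s: 18.67
tool_pos: [0.586, 0.1504, 0.0841]
tool_rot: [-180.0, -0.0, -79.1]
force: [-4.4, -1.8, 10.3]
grip_width: 0.0195
```

Run:
```python
from cell import env
from h import *
for n in ("wrist","scene"):
    c=env.read_camera(n);o=env.get_obs();print(o["time_s"],o["tool_pos"],o["tool_rot"],o["force"],o["grip_width"]);save(c,n+"13")
crop(load("wrist13"),"w13c",230,150,90,80,8)
crop(load("scene13"),"s13c",260,160,90,80,8)
```

```text
18.7167 [0.58601426 0.15045844 0.08412643] [-1.79985406e+02 -4.20013365e-02 -7.91275688e+01] [-4.62702503 -0.62423992  9.7883624 ] 0.01960157410469706
18.7667 [0.58601046 0.15046529 0.08413355] [-1.79984620e+02 -4.13021010e-02 -7.91260148e+01] [-4.80548767 -1.24428281  9.78366028] 0.020055047761705747
```

View pics/s13c.png

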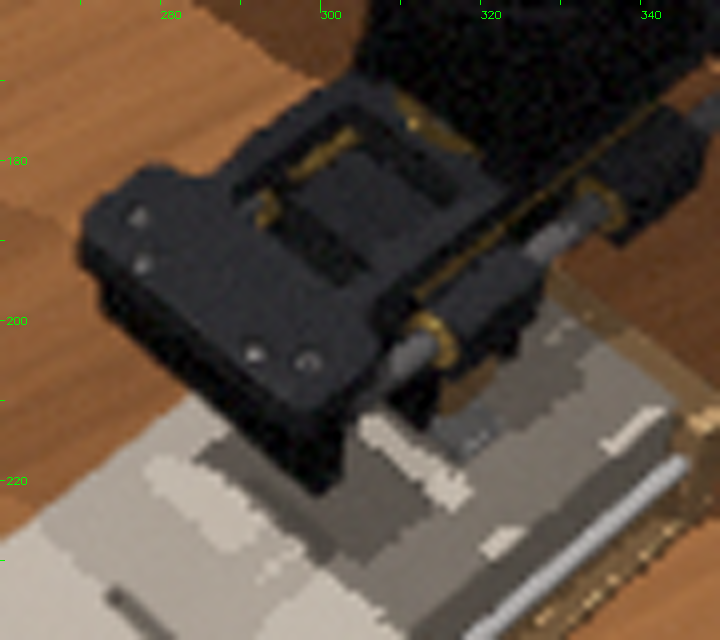

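View pics/w13c.png

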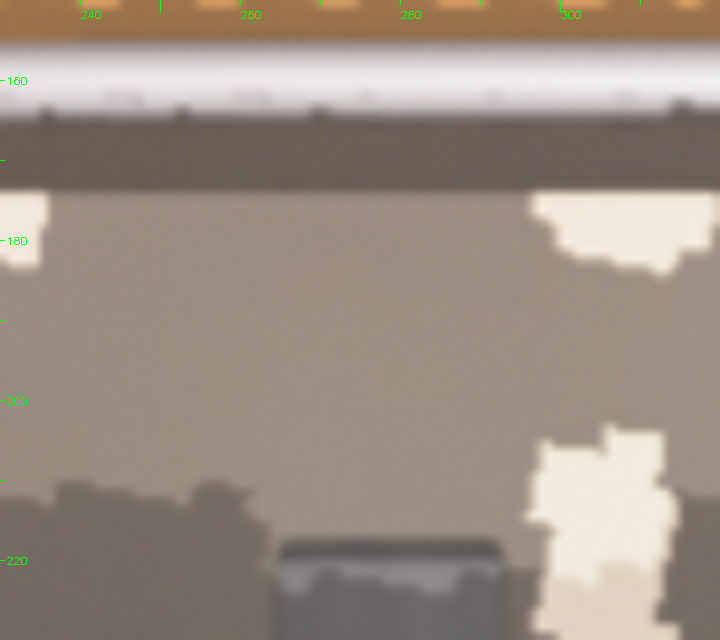

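Emit:
{"method": "send_rows", "body": {"steps": [[[0, 0, -0.002], [0, 0, 0], 0.01], [[0, 0, -0.004], [0, 0, 0], 0.01], [[0, 0, -0.006], [0, 0, 0], 0.01], [[0, 0, -0.0065], [0, 0, 0], 0.01], [[0, 0, -0.0065], [0, 0, 0], 0.01]]}}

```text
time_s: 19.18
tool_pos: [0.5861, 0.1505, 0.0892]
tool_rot: [-180.0, -0.0, -79.1]
force: [-1.8, -0.5, 2.4]
grip_width: 0.0199
```

Run:
```python
from cell import env
o=env.get_obs();print(o["time_s"],o["tool_pos"],o["tool_rot"],o["force"],o["grip_width"])
```

```text
19.1833 [0.58609205 0.15050468 0.08917732] [-1.79972420e+02 -3.89077443e-03 -7.91236906e+01] [-1.80419806 -0.48774854  2.43491326] 0.019900509830503045
```

Emit:
{"method": "send_rows", "body": {"steps": [[[0, 0, 0], [0, 0, 0], 0.024], [[0, 0, 0], [0, 0, 0], 0.03], [[0, 0, 0], [0, 0, 0], 0.04], [[0, 0, 0], [0, 0, 0], 0.05], [[0, 0, 0], [0, 0, 0], 0.06]]}}

```text
time_s: 19.6
tool_pos: [0.586, 0.1505, 0.0888]
tool_rot: [180.0, 0.0, -79.1]
force: [0.3, -0.2, 1.0]
grip_width: 0.0425
```

Emit:
{"method": "send_rows", "body": {"steps": [[[0, 0, 0], [0, 0, 0], 0.07], [[0, 0, -0.006], [0, 0, 0], 0.07], [[0, 0, -0.02], [0, 0, 0], 0.07], [[0, 0, -0.04], [0, 0, 0], 0.07], [[0, 0, -0.065], [0, 0, 0], 0.07]]}}

```text
time_s: 20.02
tool_pos: [0.5852, 0.1503, 0.1547]
tool_rot: [179.9, 0.0, -79.1]
force: [0.2, 0.0, -1.0]
grip_width: 0.0684
```

Emit:
{"method": "send_rows", "body": {"steps": [[[0, 0, -0.02], [0, 0, 0], 0.07], [[0, 0.02, -0.04], [0, 0, 0], 0.07], [[0, 0.045, -0.05], [0, 0, 0], 0.07], [[0, 0.065, -0.055], [0, 0, 0], 0.07], [[0, 0.07, -0.055], [0, 0, 0], 0.07]]}}

```text
time_s: 20.43
tool_pos: [0.516, 0.1377, 0.2122]
tool_rot: [-179.8, -0.1, -79.1]
force: [1.0, -0.2, 0.4]
grip_width: 0.0702
```

Run:
```python
from cell import env
from h import *
for n in ("wrist","scene","top","wrist"):
    c=env.read_camera(n);o=env.get_obs();save(c,n+"14")
print(o["time_s"],o["tool_pos"],o["tool_rot"],o["force"],o["grip_width"]);
crop(load("scene14"),"s14c",230,130,130,130,6)
crop(load("wrist14"),"w14c",200,50,160,140,5)
```

```text
20.6333 [0.51798645 0.13716734 0.2094402 ] [-1.79931879e+02 -1.46534898e-02 -7.91418747e+01] [ 0.01188077  0.22434167 -0.17185228] 0.06983085193338308
```

View pics/s14c.png

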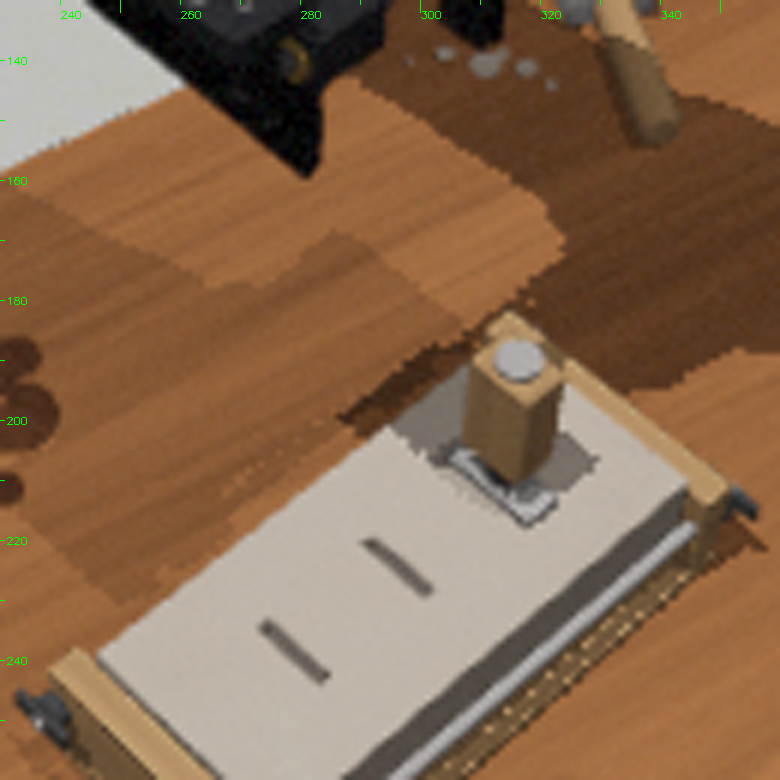

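View pics/w14c.png

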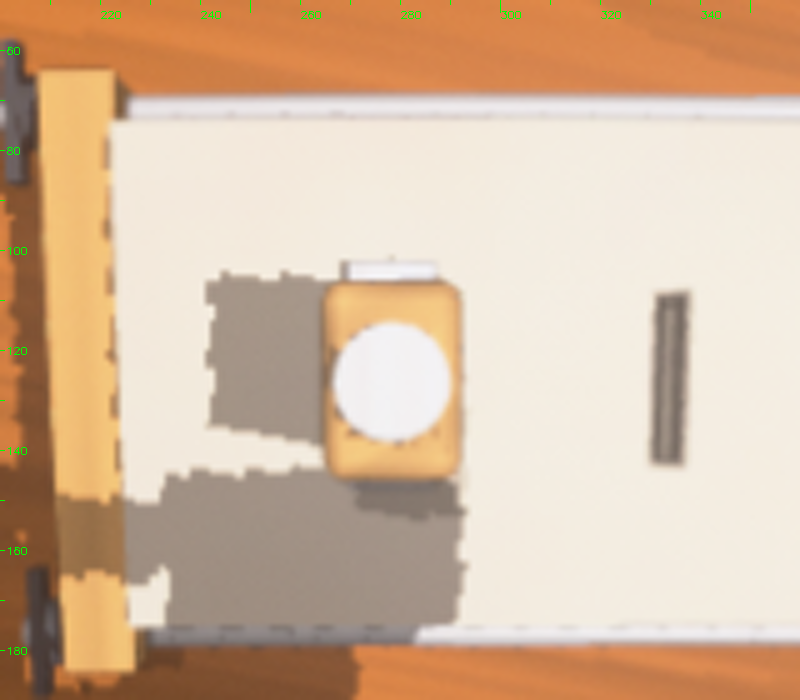

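View pics/scene14.png

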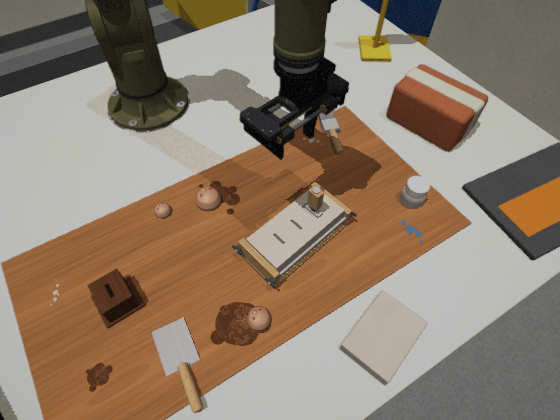

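Run:
```python
from cell import env
from h import *
print(tri([(load("scene14"),316.5,190.2),(load("wrist14"),278.4,126.2)]))
o=env.get_obs();print(o["joint_velocities"].round(2),o["force"])
env.sign_off()
```

```text
(array([0.58670285, 0.15020453, 0.13646763]), [0.0005270798346195839, 0.0005270798346195067])
[-0.16  1.32  0.27 -0.2  -0.09  0.01  0.02] [ 0.01188077  0.22434167 -0.17185228]
the job is handed in; nothing more can be done
```

I tested all three gaps from right to left, and the gauge now stands released and fully home in the left-hand gap (gap 3). I handed the job in at about 20.6 s of the 61 s allowed.

| Gap | Where the blade stopped | Spring pressed (from the forces) |
|---|---|---|
| Right (gap 1) | jammed about 26 mm down | about 5 mm |
| Middle (gap 2) | jammed about 14 mm down | about 5 mm |
| Left (gap 3) | went in up to its shoulder, about 45 mm | about 5.5 mm |

The spring stayed well short of the 10 mm limit throughout. I eased it to about 0.6 mm before opening the fingers.

**Last checks:**
- **Position:** the knob on top of the handle measured at (0.587, 0.150), against (0.586, 0.151) for gap 3, about 1 mm off.
- **Height:** the knob measured at z = 0.136 m, which fits the gauge being fully home and the spring relaxed. The calibration is only good to about 2 mm.
- **Upright and clear:** in the pictures the gauge is upright with its shoulder on the mould and nothing touching it.
- **Bystanders:** by eye they look unmoved in the last scene picture; I did not measure them again.

**Anything off:** while pressing in each gap, the wrist also read a sideways force of about 4 N. It went away on release, and I did not find its cause.

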